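# Press a strop block in the swing-arm screw press

### The job

The leather on the dark strop block has been refaced and must now stay under pressure. Lay the block flat, leather up, on the bed of the green press, snug against its two side pins and its end pin, swing the arm over it to its stop, and screw the black knob down clockwise until it stops tight. Let go of everything and leave the other things on the table where they are.

Things in the scene. Friction and masses are not known exactly. Their poses are not given: they have to be found in the camera images.
- strop_block: the part to be pressed: dark brown leather-faced strop block, a plain bar 30 x 95 x 14 mm; origin at the centre of its underside, its y axis along the 95 mm length, z up. It lies flat on the table, leather side up.
- press_seat (a point): on top of the press's steel bed (118 x 60 mm, 20 mm above the table), where the centre of the strop block's underside belongs. x: along the seat from the front to the pillar; y: to the side pins; z up. Block length goes along x. Two 10 mm dowel pins, 8 mm tall, at x = -34 and +34, y = 20.5 mm and one at x = 53, y = 0: against all three the block is centred here within 1 mm.
- press: green cast press, bolted to the table; origin on the table under the seat centre, axes as press_seat. Base plate 202 x 112 x 12 mm, from x = -81 to +121 mm. Green pillar, 24 mm thick, at x = 85 mm, y = 0: the arm swings about its upright axis.
- press_arm (a joint): angle (rad) of the green swing arm: 0 = closed on its stop, arm straight to the front, platen and knob over the seat centre; opens anticlockwise from above up to 1.8, out to the press's -y side. At angle a the knob axis is 85 mm from the pillar axis towards (-cos a, -sin a) in press axes. Arm 22 mm wide, 61 to 77 mm above the table (end boss 83). Friction 0.15 N m: it stays where left.
- knob_top (a point): centre of the top of the black lobed hand knob on the arm's end, 126 mm above the table when fully up, 118 mm when tight. Knob 43 mm in diameter, gripping flank from 6 to 27 mm below this point, underside 34 mm below; z up along the screw. The arm may be swung by the knob.
- press_knob (a joint): turn (rad) of the knob relative to the arm: 0 = fully up, grows clockwise from above (screwing down), 10 mm a turn; hard stop at 5.0 where its shoulder meets the arm's brass bush. On the seated block the platen first touches at about 4.75 and is tight at 5.0. Starts between 0.6 and 1.8. Friction 0.14 N m: it stays where left.
- press_platen: steel platen with rubber face, 70 x 26 mm, under the arm's end, moved by the screw without turning; origin at the centre of its pressing face, 41.5 mm above the table when fully up, 33.5 mm when tight (4.5 to 6.5 mm above a seated block at the start).
- lamp: big fixed work lamp, keep clear of it: its brown post rises at about x = 0.50 to 0.56, y = 0.30 to 0.43 m (world) left of the press, between the arm's start and the work; its wide dark shade hangs 0.52 m above the table over x > 0.57, y < 0.06 m. Its origin is of no use.
- burnisher: bystander: pale wooden burnisher, 38 x 113 x 17 mm, like the strop block in shape; origin at the centre of its underside.
- awl_red: bystander: awl with a red-brown turned handle, 156 mm long; origin under its centre.
- tin_wax: bystander: open round tin of wax, 62 mm wide, 19 mm high; origin under its centre.
- beeswax: bystander: cream cake of beeswax, 34 x 49 x 20 mm; origin under its centre.
- leather_pad: bystander: round leather blanks, 85 x 99 x 9 mm; origin under its centre.

How it is judged:
By the outcome, as a careful person would: the job done as asked, in the order asked, and still so for the second after the job is handed in, with the robot touching nothing.
It also fails if it takes over 67 s, if anything falls off the work surface, if the arm or the gripper's body presses on something with over 40 N, if the wrist force passes 120 N, or if a joint passes its speed limit or range.

### The arm

A 6-joint arm with a two-finger parallel gripper is mounted at the origin on a cart in front of the work surface, level with it; the furniture and walls round the work are solid. World frame = base frame: x ahead of the robot, y to its left, z up, the work surface at z = 0. Lengths are in mm, angles in rad, forces in N, time in s.
With the tool pointing down it reaches from about 300 to 825 mm from the base axis. Payload 5.4 kg.
Tool frame: the origin (TCP) lies at the very end of the fingers, on their centre line; the grasp point (between the pads) lies 19 mm behind it; z points along the fingers, y is the line along which they close (so a half turn about z gives the same grasp; the last joint's range is limited). The gripper opens to 92 mm and grips with 3 to 60 N. Pads are 20 mm wide; open, the fingers measure 128 mm over their backs; the gripper's body (75 mm by 189 mm) begins 69 mm behind the grasp point.
Start: joints at [-1.402, 0.158, 1.597, -0, 1.386, -0.21], TCP at [212.614, -534.23, 214.601] pointing down, gripper open.
Joint ranges: [-2.91, 2.91], [-0.94, 2.29], [0.18, 2.7], [-1.29, 4.43], [0.17, 2.64], [-3, 3]. Speed limits (rad/s): [2.57, 2.57, 3.14, 3.14, 3.14, 3.14].

### API

Orientations are given as a 3x3 rotation matrix whose columns are the frame's x, y, z axes.
In Python, from bench import state, read_camera, job_done, look_for, cut_out gives the robot as it stands.
- The arm moves only by the shell command python3 -m pendant 'ROWS'. ROWS is text: rows parted by semicolons, each of 7 numbers parted by spaces: the shift along the world's x, y, z in cm, then the turn, a rotation vector about the world's x, y, z in rad, then the opening, from 0 (shut) to 1 (fully open). In form: dx dy dz wx wy wz grip; .... A call has 1 to 12 rows; each row is the pose to reach, as a shift and turn from the pose commanded when the call began; what a row does not reach only later rows make up. A row lasts 1/12 s, in which the tool goes at most 41.7 mm and 7.16 degrees, less where a joint would pass 70% of its speed; a pose out of reach is approached as far as the arm can. A call with a gripper value outside its range is refused whole. The fingers move at their own pace and stop on an object; the grip force is fixed at half the most. Time passes only in rows, so rows that repeat a pose let the fingers close. It gives the time, the measured TCP pose, the force, the opening and the grip force at its end, in the units of the state.
- state(): the state, without advancing time (a new reading comes with each control period).
- read_camera(name): name is "scene" or "top" or "wrist"; returns a dict with "color" (420x560x3 uint8, red, green, blue), "K" (3x3 intrinsics, pixels), "eye" and "attitude" of the camera in the world; the wrist camera has in their place "hand_eye" (4x4, takes a point from camera to tool coordinates, whose origin is the TCP and whose axes are the flange's). Camera axes: x right, y down, z forward; pixel columns grow to the right and rows downward; lengths in mm; the calibration is good to about 2 mm. A picture is of the moment at which its call begins: read the wrist's pose just before it. There is no depth.
- job_done(): hands the job in; it is judged then, once.
Trained networks look in the newest picture that a camera, given by its name, has taken for a name from the list of things; names that differ only in an ending like _2 or _b are one class to them, and where a whole thing is asked for, a point or a joint stands for the part that bears it (a point fixed in the world has none). Each returns a list of dicts, best first, with "score" (0 to 1); they miss things now and then, are a little off and sometimes report something else, mostly with a low value. They report only what shows in the picture. A call takes as long as a camera call.
- look_for(camera, query): "location" ([x, y, z] in mm, in world coordinates, good to about 4 mm: the middle of the surface that is visible of it).
- cut_out(camera, query): "mask" (420x560 bool, what is visible of it).
The state is a dict: "time": time; "joint_pos": joint angles; "joint_velocities": joint speeds; "joint_torque": joint torques, N m; "tool_pos": TCP position; "eef_rot": TCP orientation; "wrist_force": force on the tool from outside, world axes, zero at the start; "moment": the same for the moment, N m; "width": finger opening in mm; "finger_force": force on a finger pad.
Only numpy, scipy, OpenCV 4.12 (cv2) and the standard library are available. Lean on these libraries where they do the work, as an engineer would, in place of code of your own. Each camera call takes 0.05 s, during which the arm holds its last target. There are 200 camera calls.

## Working session

There is one attempt and no reset: what is moved stays moved. The work goes in short steps, Python scripts to look and compute and a shell command to move; the robot and the scene stay as the last step left them, time stands still between calls to the robot, and variables do not carry over. Pictures are saved under pics/ and viewed, at most 10 in all, crops included, and the job is handed in when it is done.

```bash
mkdir -p pics; ls
cat > h.py <<'E'
import numpy as np, cv2
from bench import state, read_camera, job_done, look_for, cut_out
def snap(cam,fn=None):
    r=read_camera(cam)
    if fn: cv2.imwrite('pics/'+fn,r['color'][:,:,::-1])
    return r
def pose(r,s=None):
    if 'eye' in r:
        return np.array(r['attitude']),np.array(r['eye'])
    H=np.array(r['hand_eye']); R=np.array(s['eef_rot']); 
    return R@H[:3,:3], R@H[:3,3]+np.array(s['tool_pos'])
def pix2z(r,uv,z,s=None):
    R,e=pose(r,s); K=np.array(r['K'])
    uv=np.atleast_2d(uv).astype(float)
    d=np.c_[uv,np.ones(len(uv))]@np.linalg.inv(K).T@R.T
    return e+d*((z-e[2])/d[:,2])[:,None]
def proj(r,P,s=None):
    R,e=pose(r,s); c=(np.atleast_2d(P)-e)@R; q=c@np.array(r['K']).T
    return q[:,:2]/q[:,2:]
def rect(r,mask,z,s=None):
    cs=max(cv2.findContours(mask.astype(np.uint8),cv2.RETR_EXTERNAL,cv2.CHAIN_APPROX_NONE)[0],key=cv2.contourArea)[:,0,:]
    P=pix2z(r,cs,z,s)[:,:2].astype(np.float32)
    return cv2.minAreaRect(P), cv2.boxPoints(cv2.minAreaRect(P))
E
python3 - <<'E'
from h import *
for c in ['scene','top']:
    r=snap(c,c+'0.png'); print(c,np.round(r['eye']),np.round(r['attitude'],3).tolist())
    for q in ['strop_block','press','press_arm','knob_top','press_platen','burnisher','awl_red','tin_wax','beeswax','leather_pad','lamp']:
        print(q,[(np.round(d['location']).tolist(),round(d['score'],2)) for d in look_for(c,q)[:2]])
s=state();print(s['time'],np.round(s['eef_rot'],3).tolist(),s['width'])
E
```

```text
pics
scene [157. 555. 727.] [[-0.807, -0.406, 0.428], [-0.59, 0.562, -0.58], [-0.005, -0.72, -0.694]]
strop_block [([454.0, -8.0, 13.0], 0.85)]
press [([528.0, 195.0, 18.0], 0.74), ([594.0, 146.0, 79.0], 0.45)]
press_arm [([598.0, 146.0, 79.0], 0.7)]
knob_top [([605.0, 136.0, 119.0], 0.86)]
press_platen [([600.0, 135.0, 114.0], 0.86), ([672.0, -172.0, 10.0], 0.35)]
burnisher [([558.0, -177.0, 13.0], 0.73)]
awl_red [([684.0, -22.0, 27.0], 0.94)]
tin_wax [([725.0, 79.0, 9.0], 0.69), ([601.0, 129.0, 118.0], 0.53)]
beeswax [([333.0, 206.0, 18.0], 0.68), ([457.0, -10.0, 12.0], 0.3)]
leather_pad [([531.0, 194.0, 17.0], 0.67), ([674.0, -172.0, 10.0], 0.62)]
lamp []
top [471.  10. 956.] [[0.018, -0.997, 0.078], [-1.0, -0.017, 0.007], [-0.006, -0.078, -0.997]]
strop_block [([458.0, -20.0, 12.0], 0.65)]
press [([533.0, 182.0, 17.0], 0.94), ([457.0, -18.0, 10.0], 0.18)]
press_arm [([600.0, 143.0, 77.0], 0.83)]
knob_top [([611.0, 129.0, 117.0], 0.83)]
press_platen [([609.0, 120.0, 120.0], 0.6)]
burnisher [([567.0, -188.0, 18.0], 0.66), ([459.0, -18.0, 9.0], 0.64)]
awl_red [([689.0, -32.0, 32.0], 0.74)]
tin_wax [([727.0, 70.0, 15.0], 0.79)]
beeswax [([335.0, 193.0, 19.0], 0.53)]
leather_pad [([667.0, -176.0, 10.0], 0.76)]
lamp []
1.2 [[0.929, 0.37, 0.0], [0.37, -0.929, -0.0], [0.0, 0.0, -1.0]] 91.99452195165249
```

View pics/top0.png

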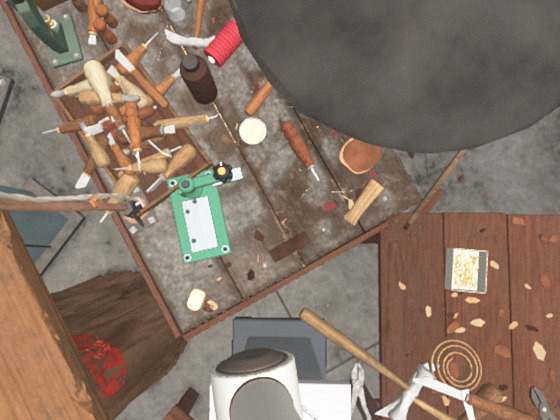

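View pics/scene0.png

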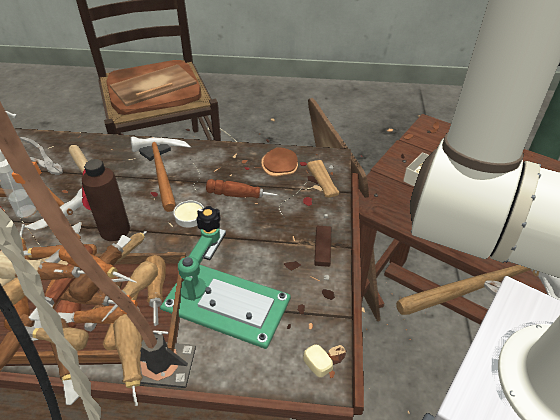

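Run:
```python
from h import *
for c in ['scene','top']:
    r=snap(c)
    m=cut_out(c,'strop_block')[0]['mask']; print(c,'strop',rect(r,m,14))
    m=cut_out(c,'press')
    for d in m[:2]:
        print('press',d['score'],d['mask'].sum(),rect(r,d['mask'],12)[1].tolist())
        ys,xs=np.nonzero(d['mask']); print(xs.min(),xs.max(),ys.min(),ys.max())
```

```text
scene strop (((455.90826416015625, -9.699638366699219), (31.971466064453125, 102.54612731933594), 29.7969913482666), array([[416.55695 ,  26.85093 ],
       [467.515   , -62.137733],
       [495.25958 , -46.250206],
       [444.3015  ,  42.738457]], dtype=float32))
press 0.83 7611 [[382.1976318359375, 142.54977416992188], [703.37451171875, 25.206512451171875], [764.986328125, 193.84243774414062], [443.8094482421875, 311.1856994628906]]
160 290 206 348
press 0.4 472 [[641.503662109375, 71.70243072509766], [688.239990234375, 20.385257720947266], [721.37744140625, 50.564659118652344], [674.64111328125, 101.8818359375]]
198 220 206 230
top strop (((458.1065979003906, -17.939273834228516), (30.50597381591797, 92.92666625976562), 28.263134002685547), array([[422.67062 ,  15.762184],
       [466.67343 , -66.08597 ],
       [493.54257 , -51.64073 ],
       [449.53976 ,  30.20742 ]], dtype=float32))
press 0.97 4669 [[413.15325927734375, 220.97869873046875], [456.17242431640625, 51.935359954833984], [664.5370483398438, 104.961181640625], [621.5178833007812, 274.0045166015625]]
167 242 160 262
```

The top view shows the dark block at about (289,247) px, the press base at (170-230,185-262) with its bright bed, the arm swung open to the right and the knob at (222,172). In the scene view the pins are on the pillar side and the left side. Next I'll fit the press pose from the bed's colour.

Run:
```python
from h import *
r=snap('top'); im=r['color']; c=im[150:275,155:310]
cv2.imwrite('pics/crop1.png',cv2.resize(c[:,:,::-1],None,fx=5,fy=4.8,interpolation=cv2.INTER_CUBIC)[:600,:775])
hsv=cv2.cvtColor(im,cv2.COLOR_RGB2HSV)
roi=np.zeros(im.shape[:2],bool); roi[188:270,160:240]=1
bed=roi&(hsv[...,1]<40)&(hsv[...,2]>170)
bed=cv2.morphologyEx(bed.astype(np.uint8),cv2.MORPH_OPEN,np.ones((3,3)))
print('bed',rect(r,bed,20))
g=roi&(hsv[...,0]>60)&(hsv[...,0]<95)&(hsv[...,1]>80)
g=g|(bed>0); g[:205]=0
print('green lower',rect(r,g,12))
```

```text
bed (((505.27813720703125, 188.06936645507812), (118.67012786865234, 60.90567398071289), 13.860150337219238), array([[440.37564, 203.42163],
       [454.96576, 144.28934],
       [570.18066, 172.7171 ],
       [555.5905 , 231.8494 ]], dtype=float32))
green lower (((494.1734313964844, 184.40809631347656), (136.25997924804688, 110.00032806396484), 13.874238967895508), array([[414.8426 , 221.46661],
       [441.21973, 114.67559],
       [573.5043 , 147.34958],
       [547.12714, 254.1406 ]], dtype=float32))
```

View pics/crop1.png

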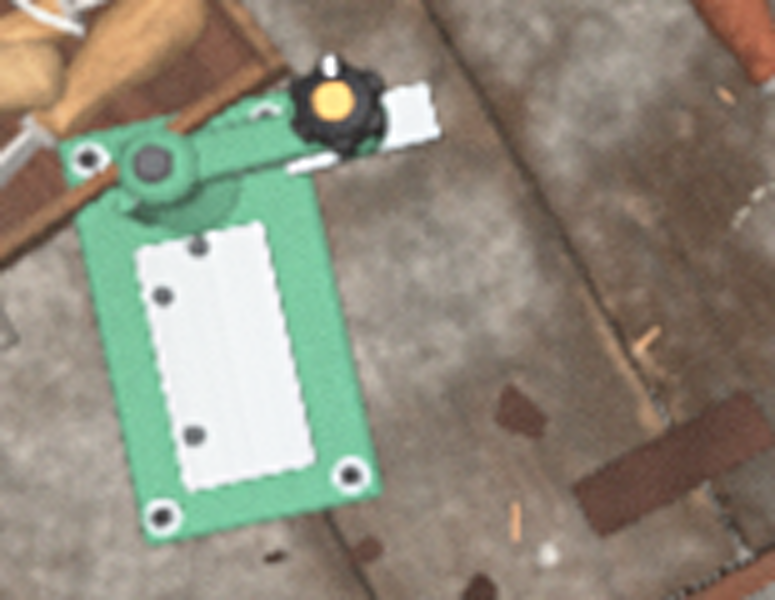

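The bed measures 118.7 x 60.9 mm, so the fit is good: seat at (505,188), yaw 13.9°. The arm is open about 1.6 rad. The block is at (458,-18), with its axis at -61.7°. I'll move above the block, gripping 10 mm towards its front end.

```bash
python3 -m pendant '24.1 52.5 -3 0 0 1.686 0.8;24.1 52.5 -3 0 0 1.686 0.8;24.1 52.5 -3 0 0 1.686 0.8;24.1 52.5 -3 0 0 1.686 0.8;24.1 52.5 -3 0 0 1.686 0.8;24.1 52.5 -3 0 0 1.686 0.8;24.1 52.5 -3 0 0 1.686 0.8;24.1 52.5 -3 0 0 1.686 0.8;24.1 52.5 -3 0 0 1.686 0.8;24.1 52.5 -3 0 0 1.686 0.8;24.1 52.5 -3 0 0 1.686 0.8;24.1 52.5 -3 0 0 1.686 0.8'
```

```text
time: 2.55
tool_pos: [421.5, -78.5, 189.0]
eef_rot: [[-0.309, 0.951, 0.001], [0.951, 0.309, -0.001], [-0.001, 0.001, -1.0]]
wrist_force: [-0.0, -0.9, 0.2]
width: 73.8
finger_force: 0.0
```

```bash
python3 -m pendant '3.2 6.9 -3 0 0 0.18 0.8;3.2 6.9 -3 0 0 0.18 0.8;3.2 6.9 -3 0 0 0.18 0.8;3.2 6.9 -3 0 0 0.18 0.8'
cat > m.py <<'E'
from h import *
import sys
s=state(); r=snap('wrist','w_'+sys.argv[1]+'.png')
print(np.round(s['tool_pos'],1),'yaw',np.degrees(np.arctan2(s['eef_rot'][1][1],s['eef_rot'][0][1])),'j6',s['joint_pos'][5],s['time'])
E
python3 - <<'E'
import sys; sys.argv=['m','a']
exec(open('m.py').read())
c=cut_out('wrist','strop_block')
for d in c[:2]: print(d['score'],rect(r,d['mask'],14,s))
E
```

```text
time: 2.88
tool_pos: [452.5, -9.7, 157.8]
eef_rot: [[-0.472, 0.881, -0.002], [0.881, 0.472, 0.0], [0.001, -0.002, -1.0]]
wrist_force: [-0.3, -1.0, -0.3]
width: 73.6
finger_force: 0.0
[452.5  -9.7 157.8] yaw 28.183664784112622 j6 -0.7811074855427488 2.8833
0.97 (((458.0052185058594, -15.50844955444336), (30.613353729248047, 94.69176483154297), 30.48753547668457), array([[420.79388 ,  17.525513],
       [468.83582 , -64.07413 ],
       [495.21655 , -48.54241 ],
       [447.17462 ,  33.057228]], dtype=float32))
```

View pics/w_a.png

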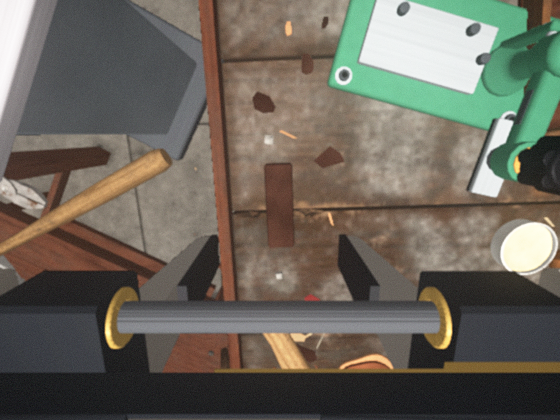

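The wrist view shows the block at px (280,205), with the table edge ledge near px 225. I'll narrow the opening, go down and grip.

```bash
python3 -m pendant '0.05 0.25 -4 0 0 0.035 0.55;0.05 0.25 -8 0 0 0.035 0.55;0.05 0.25 -11 0 0 0.035 0.55;0.05 0.25 -13.5 0 0 0.035 0.55;0.05 0.25 -15 0 0 0.035 0.55;0.05 0.25 -15.4 0 0 0.035 0.55;0.05 0.25 -15.4 0 0 0.035 0.3;0.05 0.25 -15.4 0 0 0.035 0.2;0.05 0.25 -15.4 0 0 0.035 0.2;0.05 0.25 -15.4 0 0 0.035 0.2;0.05 0.25 -15.4 0 0 0.035 0.2'
```

```text
time: 3.9
tool_pos: [455.0, -9.8, 6.3]
eef_rot: [[-0.5, 0.866, 0.003], [0.866, 0.5, -0.002], [-0.003, 0.002, -1.0]]
wrist_force: [-1.3, -1.8, 6.5]
width: 29.3
finger_force: 30.0
```

```bash
python3 -m pendant '0 0 4 0 0 0 0.2;0 0 8 0 0 0.0 0.2;2 6 10 0 0 1.29 0.2;4 12 10 0 0 1.29 0.2;4 16 10 0 0 1.29 0.2;4 19 10 0 0 1.29 0.2;4 19 10 0 0 1.29 0.2;4 19 10 0 0 1.29 0.2;4 19 10 0 0 1.29 0.2;4 19 10 0 0 1.29 0.2;4 19 10 0 0 1.29 0.2;4 19 10 0 0 1.29 0.2'
```

```text
time: 4.9
tool_pos: [493.3, 181.4, 105.0]
eef_rot: [[-0.978, -0.207, 0.0], [-0.207, 0.978, 0.0], [-0.0, 0.0, -1.0]]
wrist_force: [-0.6, -1.7, -0.1]
width: 29.6
finger_force: 30.0
```

```bash
python3 -m pendant '0 0 0 0 0 0.11 0.2;0 0 0 0 0 0.11 0.2'
python3 - <<'E'
import sys; sys.argv=['m','b']
exec(open('m.py').read())
hsv=cv2.cvtColor(r['color'],cv2.COLOR_RGB2HSV)
print('block',[(d['score'],rect(r,d['mask'],s['tool_pos'][2]+8,s)) for d in cut_out('wrist','strop_block')[:1]])
E
```

```text
time: 5.07
tool_pos: [493.4, 181.3, 105.0]
eef_rot: [[-0.951, -0.31, 0.0], [-0.31, 0.951, 0.0], [-0.0, 0.0, -1.0]]
wrist_force: [-0.0, -0.1, -0.3]
width: 29.5
finger_force: 30.0
[493.4 181.3 105. ] yaw 108.05872003707182 j6 -1.7641570608021142 5.0667
block [(0.94, (((488.8553466796875, 180.08837890625), (73.09500122070312, 30.47629165649414), 17.53187370300293), array([[449.41522, 183.60928],
       [458.59576, 154.54861],
       [528.2955 , 176.56747],
       [519.1149 , 205.62814]], dtype=float32)))]
```

View pics/w_b.png

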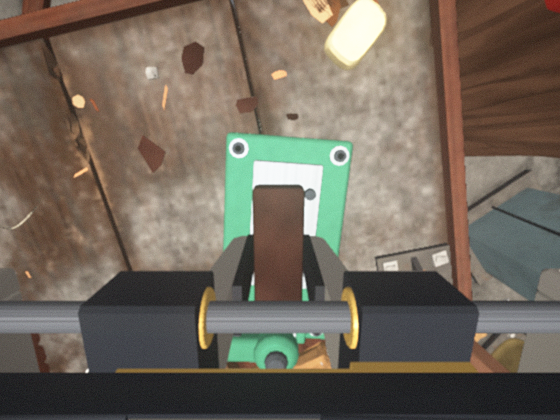

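The block is held straight, about px (278,245), with its centre 6.3 mm ahead of the TCP. The wrist view also shows the base's front corners at about (230,135) and (352,143) and the bed's at (253,162) and (322,167). I'll check the press pose from those.

Run:
```python
from h import *
s=state(); r=snap('wrist')
hsv=cv2.cvtColor(r['color'],cv2.COLOR_RGB2HSV)
m=(hsv[...,0]>60)&(hsv[...,0]<95)&(hsv[...,1]>70)
m[235:]=0; m[:,:200]=0;m[:,380:]=0
R,b=rect(r,m,12,s); print(R,b)
u=np.array([np.cos(.242),np.sin(.242)])
print('press frame',[( (p-[505.3,188.1])@u, (p-[505.3,188.1])@[-u[1],u[0]]) for p in b])
p=pix2z(r,[(253,162),(322,167)],20,s)[:,:2]; print(p,[( (q-[505.3,188.1])@u, (q-[505.3,188.1])@[-u[1],u[0]]) for q in p])
p=pix2z(r,[(310,194)],28,s)[:,:2]; print(p,[( (q-[505.3,188.1])@u, (q-[505.3,188.1])@[-u[1],u[0]]) for q in p])
```

```text
((472.4616394042969, 181.6798553466797), (92.8189468383789, 109.34740447998047), 13.926161766052246) [[414.2579  223.57709]
 [440.57468 117.44376]
 [530.6654  139.78262]
 [504.3486  245.91595]]
press frame [(np.float64(-79.8872859506312), np.float64(56.26107454063374)), (np.float64(-79.7716695814942), np.float64(-53.0862689969973)), (np.float64(13.047263955410385), np.float64(-52.988126783285)), (np.float64(12.931619786303274), np.float64(56.359231474804496))]
[[457.28271766 147.41130931]
 [443.37521687 204.96677119]] [(np.float64(-56.36892304162579), np.float64(-27.995954504638117)), (np.float64(-56.07829934543058), np.float64(31.215237917755385))]
[[467.50575413 201.60334212]] [(np.float64(-33.456939184766235), np.float64(22.167058661376494))]
```

```bash
python3 -m pendant '0.37 0.33 -1 0 0 -0.072 0.2;0.37 0.33 -3 0 0 -0.072 0.2;0.37 0.33 -5 0 0 -0.072 0.2;0.37 0.33 -6.5 0 0 -0.072 0.2;0.37 0.33 -7.2 0 0 -0.072 0.2;0.37 0.33 -7.6 0 0 -0.072 0.2;0.37 0.33 -7.8 0 0 -0.072 0.2;0.37 0.33 -7.8 0 0 -0.072 0.2'
```

```text
time: 5.88
tool_pos: [497.6, 184.4, 27.1]
eef_rot: [[-0.971, -0.237, 0.001], [-0.237, 0.971, 0.0], [-0.001, -0.0, -1.0]]
wrist_force: [-0.4, 0.2, -0.3]
width: 29.5
finger_force: 30.0
```

```bash
python3 -m pendant '0 0 -0.04 0 0 0 0.2;-0.02 0.1 -0.05 0 0 0 0.2;-0.05 0.2 -0.05 0 0 0 0.2;-0.06 0.25 -0.05 0 0 0 0.2;-0.06 0.25 -0.05 0 0 0 0.2'; python3 -m pendant '-0.02 0.1 0 0 0 0 0.2;-0.02 0.1 0 0 0 0 0.2'
```

```text
time: 6.3
tool_pos: [496.7, 187.1, 26.5]
eef_rot: [[-0.971, -0.238, 0.001], [-0.238, 0.971, 0.0], [-0.001, -0.0, -1.0]]
wrist_force: [-0.3, 0.4, -0.2]
width: 29.9
finger_force: 30.0
time: 6.47
tool_pos: [496.5, 188.0, 26.4]
eef_rot: [[-0.971, -0.238, 0.0], [-0.238, 0.971, 0.0], [-0.0, -0.0, -1.0]]
wrist_force: [-0.3, -0.1, 0.3]
width: 29.5
finger_force: 30.0
```

```bash
python3 -m pendant '-0.02 0.1 -0.04 0 0 0 0.2;-0.02 0.1 -0.04 0 0 0 0.2'; python3 -m pendant '-0.02 0.1 -0.04 0 0 0 0.2;-0.02 0.1 -0.04 0 0 0 0.2';  python3 -m pendant '-0.02 0.08 0 0 0 0 0.2;-0.02 0.08 0 0 0 0 0.2'
```

```text
time: 6.63
tool_pos: [496.6, 188.3, 26.4]
eef_rot: [[-0.971, -0.238, 0.001], [-0.238, 0.971, -0.001], [-0.0, -0.001, -1.0]]
wrist_force: [-1.0, -5.2, 5.4]
width: 29.1
finger_force: 30.0
time: 6.8
tool_pos: [496.6, 188.5, 26.4]
eef_rot: [[-0.971, -0.239, 0.001], [-0.239, 0.971, -0.003], [0.0, -0.003, -1.0]]
wrist_force: [-1.6, -8.2, 8.2]
width: 29.4
finger_force: 30.0
time: 6.97
tool_pos: [496.6, 188.5, 26.4]
eef_rot: [[-0.971, -0.239, 0.001], [-0.239, 0.971, -0.004], [0.0, -0.004, -1.0]]
wrist_force: [-1.2, -10.8, 9.1]
width: 29.6
finger_force: 30.0
```

```bash
python3 -m pendant '0.1 0.02 0 0 0 0 0.2;0.2 0.05 0 0 0 0 0.2;0.3 0.07 0 0 0 0 0.2;0.3 0.07 0 0 0 0 0.2'; python3 -m pendant '0.1 0.02 0 0 0 0 0.2;0.2 0.05 0 0 0 0 0.2;0.2 0.05 0 0 0 0 0.2'
```

```text
time: 7.3
tool_pos: [497.2, 188.7, 26.3]
eef_rot: [[-0.971, -0.239, -0.005], [-0.239, 0.971, -0.006], [0.007, -0.004, -1.0]]
wrist_force: [-9.6, -12.8, 16.6]
width: 29.6
finger_force: 30.0
time: 7.55
tool_pos: [498.0, 188.9, 26.2]
eef_rot: [[-0.971, -0.239, -0.008], [-0.239, 0.971, -0.007], [0.009, -0.004, -1.0]]
wrist_force: [-14.9, -14.2, 21.1]
width: 29.4
finger_force: 30.0
```

```bash
python3 -m pendant '0.03 -0.1 0.08 0 0 0 0.2;0.03 -0.1 0.08 0 0 0 0.2'; python3 -m pendant '0.1 0.02 0 0 0 0 0.2;0.2 0.05 0 0 0 0 0.2;0.2 0.05 0 0 0 0 0.2'
python3 - <<'E'
import sys; sys.argv=['m','c']
exec(open('m.py').read())
E
```

```text
time: 7.72
tool_pos: [498.9, 189.0, 26.2]
eef_rot: [[-0.971, -0.239, -0.006], [-0.239, 0.971, -0.004], [0.006, -0.002, -1.0]]
wrist_force: [-8.8, -9.1, 11.0]
width: 29.3
finger_force: 30.0
time: 7.97
tool_pos: [499.0, 189.0, 26.2]
eef_rot: [[-0.971, -0.239, -0.011], [-0.239, 0.971, -0.005], [0.012, -0.003, -1.0]]
wrist_force: [-15.4, -11.2, 19.3]
width: 29.6
finger_force: 30.0
[499.  189.   26.2] yaw 103.84254126689252 j6 -1.6719733198759659 7.9667
```

View pics/w_c.png

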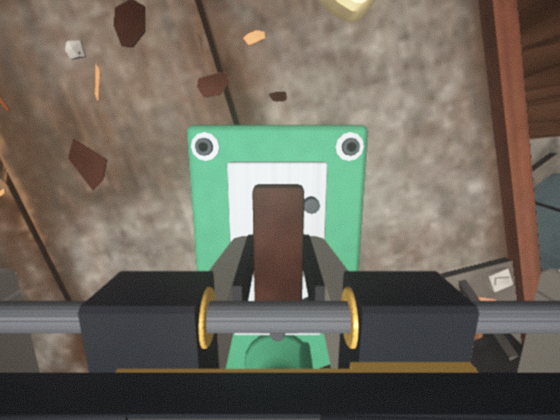

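The block is on the bed with the side pin at px (311,205) beside it. Its front edge is at row 187 and the bed's is at row 162. I'll work out the remaining gap.

Run:
```python
from h import *
s=state(); r=snap('wrist')
u=np.array([np.cos(.242),np.sin(.242)]);v=np.array([-u[1],u[0]])
o=np.array([506.4,190.])
im=cv2.cvtColor(r['color'],cv2.COLOR_RGB2GRAY).astype(int)
print(im[155:196,275].tolist()); print(im[215,215:345].tolist())
for n,p,z in [('bedfront',(278,162.5),20),('bedL',(229,215),20),('bedR',(326,215),20),('blockfront',(278,185),34),('blkL',(253.5,215),34),('blkR',(304,215),34),('pin',(311,205),28),('endpin',(277,335),28),('basefront',(278,127),12)]:
    q=pix2z(r,p,z,s)[0,:2]-o; print(n,round(q@u,1),round(q@v,1))
```

```text
[173, 169, 174, 174, 174, 173, 153, 174, 215, 238, 240, 241, 240, 241, 240, 240, 239, 240, 240, 240, 241, 240, 239, 240, 238, 240, 239, 240, 210, 121, 72, 71, 85, 88, 97, 100, 97, 99, 94, 104, 93]
[170, 170, 170, 171, 172, 176, 173, 175, 175, 174, 170, 172, 167, 172, 211, 241, 243, 242, 240, 240, 239, 239, 241, 241, 240, 241, 241, 241, 241, 239, 241, 239, 241, 240, 240, 243, 243, 211, 112, 76, 90, 92, 88, 92, 93, 88, 90, 87, 90, 89, 91, 86, 90, 91, 91, 86, 90, 92, 79, 85, 92, 83, 84, 85, 88, 84, 85, 88, 84, 82, 82, 87, 79, 84, 80, 80, 82, 81, 80, 78, 83, 82, 84, 81, 80, 79, 73, 73, 113, 199, 241, 241, 241, 243, 242, 241, 239, 237, 239, 239, 237, 236, 234, 234, 232, 235, 237, 237, 235, 221, 190, 173, 163, 167, 170, 170, 168, 174, 166, 172, 172, 166, 171, 166, 167, 169, 166, 168, 168, 169]
bedfront -59.1 1.0
bedL -27.0 -29.3
bedR -27.0 30.6
blockfront -47.9 1.0
blkL -30.7 -13.0
blkR -30.7 15.8
pin -35.1 20.3
endpin 52.2 0.3
basefront -79.6 1.0
```

The block is seated: front edge 11.2 mm behind the bed's edge (11.5 nominal), against the side pins and the end pin. I'll release, lift, and measure the knob from the top camera.

```bash
python3 -m pendant '0 -0.05 0.1 0 0 0 0.3;0 -0.05 0.1 0 0 0 0.45;0 -0.05 0.1 0 0 0 0.45;0 -0.05 0.1 0 0 0 0.45;0 -0.05 2 0 0 0 0.45;0 -0.05 5 0 0 0 0.45;0 -0.05 9 0 0 0 0.45;0 -0.05 13 0 0 0 0.7;0 0 16 0 0 0 1'
python3 - <<'E'
from h import *
s=state(); r=snap('wrist'); d=cut_out('wrist','strop_block')[0]; print(d['score'],rect(r,d['mask'],34,s), s['tool_pos'])
u=np.array([np.cos(.242),np.sin(.242)]);v=np.array([-u[1],u[0]])
print([((p-[506.4,190.])@u,(p-[506.4,190.])@v) for p in rect(r,d['mask'],34,s)[1]])
r=snap('top')
for q in ['knob_top','press_knob']:
  for d in cut_out('top',q)[:1]:
    cs=max(cv2.findContours(d['mask'].astype(np.uint8),0,1)[0],key=cv2.contourArea)
    c,R=cv2.minEnclosingCircle(cs); print(q,d['score'],c,R,pix2z(r,c,112),rect(r,d['mask'],115)[0])
E
```

```text
time: 8.82
tool_pos: [504.1, 191.8, 189.8]
eef_rot: [[-0.971, -0.238, 0.004], [-0.238, 0.971, 0.001], [-0.004, -0.0, -1.0]]
wrist_force: [0.3, -0.3, -0.5]
width: 52.9
finger_force: 0.0
0.94 (((505.10968017578125, 191.69024658203125), (94.2780990600586, 30.269685745239258), 13.080238342285156), array([[455.76843, 195.76411],
       [462.61896, 166.2798 ],
       [554.4509 , 187.61638],
       [547.6004 , 217.1007 ]], dtype=float32)) [504.14306332 191.81140835 189.79948808]
[(np.float64(-47.7748550817155), np.float64(17.7297448415293)), (np.float64(-48.189713458397186), np.float64(-12.537107554159439)), (np.float64(46.0795313489538), np.float64(-13.829320189200324)), (np.float64(46.494389725635486), np.float64(16.437532206488413))]
knob_top 0.71 (222.5483856201172, 171.39784240722656) 10.51261043548584 [[611.29679008 125.81964666 112.        ]] ((611.536865234375, 125.37191009521484), (42.628028869628906, 37.981632232666016), 9.720782279968262)
press_knob 0.73 (210.0, 178.0) 32.388370513916016 [[597.04234901 151.46902843 112.        ]] ((604.7074584960938, 152.8925018310547), (47.90315246582031, 133.41415405273438), 13.607433319091797)
```

```bash
python3 -m pendant '4 -3 0 0 0 0 1;8 -6 0 0 0 -0.1 1;10.6 -6.4 0 0 0 -1.55 1;10.6 -6.4 0 0 0 -1.55 1;10.6 -6.4 0 0 0 -1.55 1;10.6 -6.4 0 0 0 -1.55 1;10.6 -6.4 0 0 0 -1.55 1;10.6 -6.4 0 0 0 -1.55 1;10.6 -6.4 0 0 0 -1.55 1;10.6 -6.4 0 0 0 -1.55 1;10.6 -6.4 0 0 0 -1.55 1;10.6 -6.4 0 0 0 -1.55 1'; python3 -m pendant '0 0 -1 0 0 -0.3 1;0 0 -1 0 0 -0.3 1;0 0 -1 0 0 -0.3 1'
python3 - <<'E'
import sys; sys.argv=['m','d']
exec(open('m.py').read())
for q in ['knob_top']:
  for d in cut_out('wrist',q)[:1]:
    cs=max(cv2.findContours(d['mask'].astype(np.uint8),0,1)[0],key=cv2.contourArea)
    c,R=cv2.minEnclosingCircle(cs); print(q,d['score'],c,R,pix2z(r,c,118,s))
d=cut_out('wrist','strop_block')[:1]
if d:
  hsv=cv2.cvtColor(r['color'],cv2.COLOR_RGB2HSV)
E
```

```text
time: 10.07
tool_pos: [607.6, 127.4, 183.2]
eef_rot: [[-0.439, 0.898, -0.005], [0.898, 0.439, 0.0], [0.002, -0.004, -1.0]]
wrist_force: [-0.2, -0.3, -0.2]
width: 91.7
finger_force: 0.0
time: 10.32
tool_pos: [607.1, 127.4, 172.5]
eef_rot: [[-0.155, 0.988, -0.006], [0.988, 0.155, 0.0], [0.001, -0.006, -1.0]]
wrist_force: [1.0, -0.9, -0.6]
width: 91.7
finger_force: 0.0
[607.1 127.4 172.5] yaw 8.8948347159253 j6 -0.1430417825788526 10.3167
knob_top 0.72 (283.95281982421875, 220.72640991210938) 27.998104095458984 [[611.86437668 131.04654402 118.        ]]
```

View pics/w_d.png

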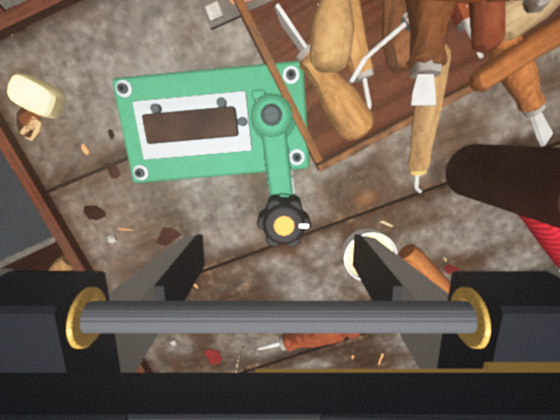

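The view shows the block snug against the pins at px (155,108), (222,102) and (242,121), and the knob at px (284,222). I'll go down over the knob and grip it.

```bash
python3 -m pendant '0.35 0.05 -2 0 0 0.1 0.85;0.35 0.05 -5 0 0 0.1 0.85;0.35 0.05 -7.2 0 0 0.1 0.85;0.35 0.05 -8.1 0 0 0.1 0.85;0.35 0.05 -8.1 0 0 0.1 0.85;0.35 0.05 -8.1 0 0 0.1 0.4;0.35 0.05 -8.1 0 0 0.1 0.3;0.35 0.05 -8.1 0 0 0.1 0.3;0.35 0.05 -8.1 0 0 0.1 0.3;0.35 0.05 -8.1 0 0 0.1 0.3;0.35 0.05 -8.1 0 0 0.1 0.3;0.35 0.05 -8.1 0 0 0.1 0.3'
```

```text
time: 11.47
tool_pos: [612.8, 127.7, 96.0]
eef_rot: [[-0.258, 0.966, 0.001], [0.966, 0.258, -0.0], [-0.001, 0.001, -1.0]]
wrist_force: [-1.8, -1.1, 4.1]
width: 42.0
finger_force: 30.0
```

```bash
python3 -c "
import numpy as np
t0=np.radians(-73.9)
for k in range(1,17):
    w=-0.107*k; t=t0+w
    print(k,round(8.55*(np.cos(t)-np.cos(t0)),2),round(8.55*(np.sin(t)-np.sin(t0)),2),round(w,3))"
```

```text
1 -0.89 -0.21 -0.107
2 -1.8 -0.32 -0.214
3 -2.71 -0.33 -0.321
4 -3.62 -0.24 -0.428
5 -4.52 -0.06 -0.535
6 -5.39 0.22 -0.642
7 -6.23 0.58 -0.749
8 -7.02 1.04 -0.856
9 -7.76 1.58 -0.963
10 -8.44 2.19 -1.07
11 -9.05 2.87 -1.177
12 -9.58 3.62 -1.284
13 -10.03 4.41 -1.391
14 -10.39 5.25 -1.498
15 -10.66 6.13 -1.605
16 -10.84 7.02 -1.712
```

```bash
python3 -m pendant '-0.89 -0.21 0 0 0 -0.107 0.3;-1.8 -0.32 0 0 0 -0.214 0.3;-2.71 -0.33 0 0 0 -0.321 0.3;-3.62 -0.24 0 0 0 -0.428 0.3;-3.62 -0.24 0 0 0 -0.428 0.3'
```

```text
time: 11.88
tool_pos: [576.1, 124.9, 96.0]
eef_rot: [[0.169, 0.986, 0.001], [0.986, -0.169, -0.001], [-0.001, 0.001, -1.0]]
wrist_force: [-0.1, -3.5, 2.5]
width: 42.3
finger_force: 30.0
```

```bash
python3 -m pendant '-0.9 0.18 0 0 0 -0.107 0.3;-1.77 0.46 0 0 0 -0.214 0.3;-2.61 0.82 0 0 0 -0.321 0.3;-3.4 1.28 0 0 0 -0.428 0.3;-4.14 1.82 0 0 0 -0.535 0.3;-4.82 2.43 0 0 0 -0.642 0.3;-5.43 3.11 0 0 0 -0.749 0.3;-5.96 3.86 0 0 0 -0.856 0.3;-6.41 4.65 0 0 0 -0.963 0.3;-6.41 4.65 0 0 0 -0.963 0.3'
```

```text
time: 12.72
tool_pos: [510.9, 172.0, 95.9]
eef_rot: [[0.905, 0.426, -0.003], [0.426, -0.905, -0.002], [-0.003, 0.0, -1.0]]
wrist_force: [-7.9, -4.4, 10.4]
width: 42.2
finger_force: 30.0
```

```bash
python3 -m pendant '-0.26 0.84 0 0 0 -0.107 0.3;-0.46 1.72 0 0 0 -0.214 0.3;-0.46 1.72 0 0 0 -0.214 0.3'; python3 -m pendant '-0.05 0.25 0 0 0 -0.03 0.3;-0.05 0.25 0 0 0 -0.03 0.3'
```

```text
time: 12.97
tool_pos: [504.7, 189.5, 95.9]
eef_rot: [[0.975, 0.224, -0.008], [0.224, -0.975, -0.002], [-0.008, -0.0, -1.0]]
wrist_force: [-14.2, -3.9, 15.9]
width: 42.2
finger_force: 30.0
time: 13.13
tool_pos: [504.6, 189.9, 95.8]
eef_rot: [[0.98, 0.199, -0.007], [0.198, -0.98, -0.005], [-0.008, 0.004, -1.0]]
wrist_force: [-13.5, -8.6, 16.2]
width: 42.5
finger_force: 30.0
```

The arm is on its stop: the y reaction rises and it no longer moves. I'll open and wind the wrist back for the long clockwise turn.

```bash
python3 -m pendant '0 -0.1 0 0 0 0 0.6;0 -0.1 0 0 0 0 0.95;0 -0.1 0 0 0 0 0.95;0 -0.1 0 0 0 0 0.95'
python3 -m pendant '0 0 0 0 0 0.12 0.95;0 0 0 0 0 0.24 0.95;0 0 0 0 0 0.36 0.95;0 0 0 0 0 0.48 0.95;0 0 0 0 0 0.6 0.95;0 0 0 0 0 0.72 0.95;0 0 0 0 0 0.84 0.95;0 0 0 0 0 0.96 0.95;0 0 0 0 0 1.08 0.95;0 0 0 0 0 1.2 0.95;0 0 0 0 0 1.32 0.95;0 0 0 0 0 1.44 0.95'
python3 - <<'E'
from h import *
s=state(); print(s['joint_pos'][5])
r=snap('top'); 
d=cut_out('top','knob_top')[:1]
for e in d: print(e['score'], rect(r,e['mask'],118)[0])
E
```

```text
time: 13.47
tool_pos: [507.3, 190.9, 95.0]
eef_rot: [[0.981, 0.196, 0.0], [0.196, -0.981, 0.0], [0.0, -0.0, -1.0]]
wrist_force: [-0.5, 0.0, -0.2]
width: 67.0
finger_force: 0.0
time: 14.47
tool_pos: [507.2, 190.9, 95.0]
eef_rot: [[-0.073, 0.997, 0.0], [0.997, 0.073, 0.0], [0.0, 0.0, -1.0]]
wrist_force: [-0.1, -0.1, -0.4]
width: 87.4
finger_force: 0.0
0.06389149127053496
0.45 ((505.27197265625, 170.22254943847656), (32.7442741394043, 12.262835502624512), 1.8685076236724854)
```

```bash
python3 -m pendant '-0.1 0 0 0 0 0.12 0.95;-0.1 0 0 0 0 0.24 0.95;-0.1 0 0 0 0 0.36 0.95;-0.15 0 0 0 0 0.48 0.95;-0.15 -0.03 0 0 0 0.6 0.95;-0.15 -0.03 0 0 0 0.72 0.95;-0.15 -0.03 0 0 0 0.84 0.95;-0.15 -0.03 0 0 0 0.96 0.95;-0.15 -0.03 0 0 0 1.08 0.95;-0.15 -0.03 0 0 0 1.2 0.95;-0.15 -0.03 0 0 0 1.32 0.95;-0.15 -0.03 0 0 0 1.44 0.95'
python3 -m pendant '0 0 0 0 0 0.12 0.9;0 0 0 0 0 0.24 0.9;0 0 0 0 0 0.36 0.9;0 0 0 0 0 0.48 0.9;0 0 0 0 0 0.6 0.9;0 0 0 0 0 0.72 0.9;0 0 0 0 0 0.84 0.9;0 0 0 0 0 0.96 0.9;0 0 0 0 0 1.08 0.9;0 0 0 0 0 1.2 0.9;0 0 0 0 0 1.3 0.9;0 0 0 0 0 1.3 0.9'
python3 -c "
import sys; sys.argv=['m','e']
exec(open('m.py').read())"
```

```text
time: 15.57
tool_pos: [505.7, 190.5, 95.1]
eef_rot: [[-0.998, 0.062, 0.0], [0.062, 0.998, 0.0], [-0.0, 0.0, -1.0]]
wrist_force: [-0.3, 0.4, -0.5]
width: 87.5
finger_force: 0.0
time: 16.57
tool_pos: [505.7, 190.5, 95.1]
eef_rot: [[-0.33, -0.944, 0.0], [-0.944, 0.33, 0.0], [-0.0, -0.0, -1.0]]
wrist_force: [0.3, 0.5, 0.3]
width: 82.5
finger_force: 0.0
[505.7 190.5  95.1] yaw 160.73723543864935 j6 -2.6691103723945213 16.5667
```

```bash
python3 -m pendant '0 0 0 0 0 0 0.4;0 0 0 0 0 0 0.3;0 0 0 0 0 0 0.3;0 0 0 0 0 0 0.3;0 0 0 0 0 0 0.3;0 0 0 0 0 0 0.3'
python3 -m pendant '0 0 -0.02 0 0 -0.12 0.3;0 0 -0.04 0 0 -0.24 0.3;0 0 -0.06 0 0 -0.36 0.3;0 0 -0.08 0 0 -0.48 0.3;0 0 -0.1 0 0 -0.6 0.3;0 0 -0.12 0 0 -0.72 0.3;0 0 -0.14 0 0 -0.84 0.3;0 0 -0.16 0 0 -0.96 0.3;0 0 -0.18 0 0 -1.08 0.3;0 0 -0.2 0 0 -1.2 0.3;0 0 -0.22 0 0 -1.32 0.3;0 0 -0.24 0 0 -1.44 0.3'
python3 -c "
from h import *
s=state();print(s['moment'],s['joint_torque'][5],s['joint_pos'][5])"
```

```text
time: 17.12
tool_pos: [505.6, 190.4, 95.2]
eef_rot: [[-0.33, -0.944, 0.0], [-0.944, 0.33, -0.0], [0.0, -0.0, -1.0]]
wrist_force: [-0.9, -0.9, -0.4]
width: 44.8
finger_force: 0.0
time: 18.12
tool_pos: [505.7, 189.8, 92.9]
eef_rot: [[-0.978, 0.209, -0.0], [0.209, 0.978, -0.001], [-0.0, -0.001, -1.0]]
wrist_force: [-0.4, -2.4, 1.0]
width: 42.4
finger_force: 30.0
[-0.40757528 -0.07920183  0.16146095] -1.3663695752620697 -1.2236267715001665
```

```bash
python3 -m pendant '0 0 -0.02 0 0 -0.12 0.3;0 0 -0.04 0 0 -0.24 0.3;0 0 -0.06 0 0 -0.36 0.3;0 0 -0.08 0 0 -0.48 0.3;0 0 -0.1 0 0 -0.6 0.3;0 0 -0.12 0 0 -0.72 0.3;0 0 -0.14 0 0 -0.84 0.3;0 0 -0.16 0 0 -0.96 0.3;0 0 -0.18 0 0 -1.08 0.3;0 0 -0.2 0 0 -1.2 0.3;0 0 -0.22 0 0 -1.32 0.3;0 0 -0.24 0 0 -1.44 0.3'
python3 -c "
from h import *
s=state();print(s['moment'],s['joint_pos'][5])"
python3 -m pendant '0 0 -0.02 0 0 -0.12 0.3;0 0 -0.04 0 0 -0.24 0.3;0 0 -0.06 0 0 -0.36 0.3;0 0 -0.08 0 0 -0.48 0.3'
python3 -c "
from h import *
s=state();print(s['moment'],s['joint_pos'][5])"
```

```text
time: 19.12
tool_pos: [505.2, 189.4, 90.6]
eef_rot: [[0.08, 0.997, -0.001], [0.997, -0.08, -0.002], [-0.002, -0.001, -1.0]]
wrist_force: [-2.3, -3.5, 3.9]
width: 41.9
finger_force: 30.0
[-0.75304997  0.4190219   0.13420151] 0.21636619251131445
time: 19.45
tool_pos: [505.4, 189.9, 90.3]
eef_rot: [[0.53, 0.848, -0.001], [0.848, -0.53, -0.001], [-0.001, -0.0, -1.0]]
wrist_force: [-1.3, 3.1, 4.6]
width: 42.4
finger_force: 30.0
[0.40405834 0.2214277  0.97685134] 0.6952575108877455
```

```bash
for i in 1 2 3; do python3 -m pendant '0 0 -0.01 0 0 -0.06 0.3;0 0 -0.02 0 0 -0.12 0.3'|grep -E 'time|tool_pos|force'
python3 -c "
from h import *
s=state();print(s['moment'],s['joint_pos'][5])"; done
```

```text
time: 19.62
tool_pos: [506.0, 190.7, 90.3]
wrist_force: [-1.0, 1.5, 4.4]
finger_force: 30.0
[0.12757061 0.21815921 0.91665811] 0.8119300570781343
time: 19.78
tool_pos: [506.1, 190.6, 90.2]
wrist_force: [0.5, 0.6, 5.2]
finger_force: 30.0
[ 0.15372651 -0.04772365  0.88547955] 0.9317559053383587
time: 19.95
tool_pos: [506.3, 190.6, 90.2]
wrist_force: [-3.0, -0.4, 6.1]
finger_force: 30.0
[-0.00667757  0.2692796   0.87566681] 1.051756144090346
```

Moment saturated at about 0.9 N m with the fingers slipping, so it's probably tight. I'll release, lift and check.

```bash
python3 -m pendant '0 0 0 0 0 0 0.6;0 0 0 0 0 0 0.95;0 0 0 0 0 0 0.95;0 0 0 0 0 0 0.95;0 0 3 0 0 0 0.95;0 0 7 0 0 0 0.95;0 0 11 0 0 0 0.95;0 0 13 0 0 0 0.95'
python3 - <<'E'
from h import *
s=state(); w=snap('wrist')
r=snap('scene'); print([(d['location'],d['score']) for d in look_for('scene','knob_top')[:1]])
a=cv2.resize(r['color'][185:355,150:300],None,fx=3.5,fy=3.5,interpolation=cv2.INTER_CUBIC)[:595,:400]
b=cv2.resize(w['color'],(400,300))
a=cv2.resize(r['color'][190:350,155:295],(525,600),interpolation=cv2.INTER_CUBIC)
c=np.zeros((600,800,3),np.uint8); c[:,:525]=a; c[:206,525:]=cv2.resize(w['color'],(275,206))
cv2.imwrite('pics/f.png',c[:,:,::-1])
E
```

```text
time: 20.62
tool_pos: [507.5, 190.6, 224.1]
eef_rot: [[0.792, 0.611, 0.007], [0.611, -0.792, 0.001], [0.006, 0.003, -1.0]]
wrist_force: [1.1, -0.5, -0.2]
width: 87.3
finger_force: 0.0
[([502.5, 194.8, 114.5], 0.89)]
```

View pics/f.png

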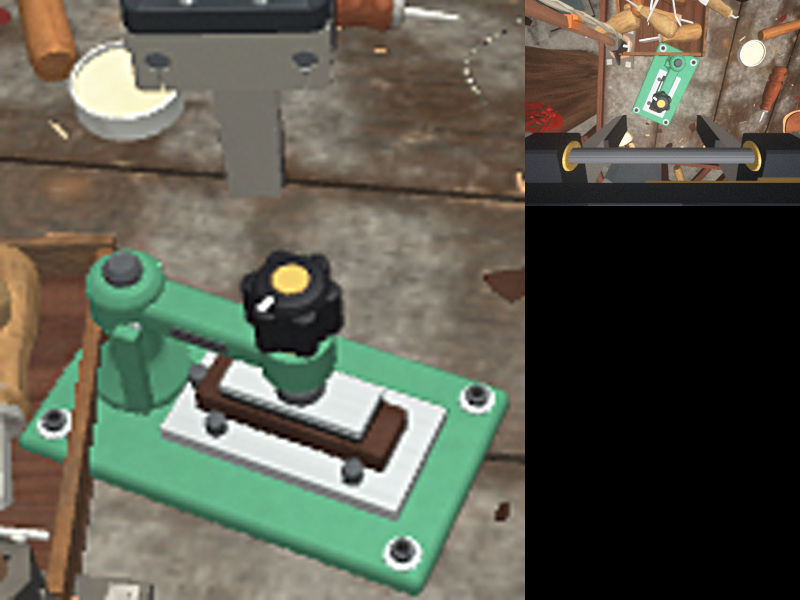

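The scene view shows the arm closed over the seat, the platen flat on the block, the block against its pins and the knob shoulder down on the boss. I'll regrasp once to confirm that it's at the hard stop.

```bash
cat > ptr.py <<'E'
from h import *
r=snap('scene'); hsv=cv2.cvtColor(r['color'],cv2.COLOR_RGB2HSV)
sub=np.zeros(hsv.shape[:2],bool); sub[256:283,220:248]=1
w=sub&(hsv[...,1]<60)&(hsv[...,2]>150); y=sub&(hsv[...,0]>12)&(hsv[...,0]<32)&(hsv[...,1]>110)&(hsv[...,2]>150)
W=np.argwhere(w).mean(0)[::-1]; Y=np.argwhere(y).mean(0)[::-1]
p=pix2z(r,[W,Y],116)[:,:2]; d=p[0]-p[1]; print('ptr',w.sum(),y.sum(),W,Y,p,np.degrees(np.arctan2(d[1],d[0])))
E
python3 ptr.py
python3 -m pendant '0 0 -3 0 0 0.12 0.95;-0.1 0 -6 0 0 0.24 0.95;-0.1 0 -9 0 0 0.36 0.95;-0.1 0 -11.5 0 0 0.48 0.95;-0.1 0 -13 0 0 0.6 0.95;-0.1 0 -13.3 0 0 0.72 0.95;-0.1 0 -13.3 0 0 0.72 0.3;-0.1 0 -13.3 0 0 0.72 0.3;-0.1 0 -13.3 0 0 0.72 0.3;-0.1 0 -13.3 0 0 0.72 0.3;-0.1 0 -13.3 0 0 0.72 0.3;-0.1 0 -13.3 0 0 0.72 0.3'
for i in 1 2 3 4 5; do python3 -m pendant '0 0 0 0 0 -0.05 0.3;0 0 0 0 0 -0.1 0.3'|grep -E 'time|tool_pos|force'
python3 -c "
from h import *
s=state();print(s['moment'],s['joint_pos'][5])"; done
```

```text
ptr 31 61 [239.48387097 269.51612903] [232.08196721 263.93442623] [[490.82085584 190.9917171 ]
 [507.38066621 189.11521892]] 173.53502554125654
time: 21.82
tool_pos: [505.0, 190.4, 86.5]
eef_rot: [[0.194, 0.981, 0.001], [0.981, -0.194, 0.0], [0.0, 0.001, -1.0]]
wrist_force: [-0.2, -0.1, 0.1]
width: 49.4
finger_force: 0.0
time: 21.98
tool_pos: [505.4, 190.5, 86.5]
wrist_force: [1.8, 0.8, -1.7]
finger_force: 30.0
[ 0.06703589 -0.24977153  1.01535929] 0.43201221529022876
time: 22.15
tool_pos: [505.5, 190.5, 86.6]
wrist_force: [2.3, 2.1, -0.6]
finger_force: 30.0
[ 0.04035283 -0.31539388  0.91071215] 0.5316986095840942
time: 22.32
tool_pos: [505.6, 190.5, 86.7]
wrist_force: [2.1, 1.5, -0.5]
finger_force: 30.0
[ 0.20941843 -0.44287742  0.94477872] 0.6317169239503353
time: 22.48
tool_pos: [505.7, 190.4, 86.8]
wrist_force: [2.2, 0.7, 0.5]
finger_force: 30.0
[ 0.11224024 -0.50788701  0.933447  ] 0.7317462064933463
time: 22.65
tool_pos: [505.8, 190.4, 86.8]
wrist_force: [2.2, 0.1, 0.1]
finger_force: 30.0
[-0.06224488 -0.26539426  0.9128375 ] 0.8317326172612859
```

The moment jumped straight to 1 N m with no further travel, so it's tight. I'll let go, lift clear and take a final look.

```bash
python3 -m pendant '0 0 0 0 0 0 0.6;0 0 0 0 0 0 0.95;0 0 0 0 0 0 0.95;0 0 0 0 0 0 0.95;0 0 3 0 0 0 0.95;0 0 7 0 0 0 0.95;0 0 11 0 0 0 0.95;-4 -2 13 0 0 0 0.95;-8 -6 14 0 0 0 0.95;-10 -10 14 0 0 0 0.95;-10 -14 14 0 0 0 0.95;-10 -14 14 0 0 0 0.95'
python3 - <<'E'
from h import *
r=snap('scene'); t=snap('top')
c=np.zeros((600,800,3),np.uint8); c[:,:525]=cv2.resize(r['color'][190:350,155:295],(525,600),interpolation=cv2.INTER_CUBIC)
c[:206,525:]=cv2.resize(t['color'],(275,206)); c[206:506,525:]=cv2.resize(t['color'][170:275,155:251],(275,300))
cv2.imwrite('pics/g.png',c[:,:,::-1])
E
```

```text
time: 23.65
tool_pos: [403.3, 48.0, 226.4]
eef_rot: [[0.64, 0.768, 0.001], [0.768, -0.64, -0.002], [-0.0, 0.002, -1.0]]
wrist_force: [0.2, -0.2, 0.5]
width: 87.7
finger_force: 0.0
```

View pics/g.png

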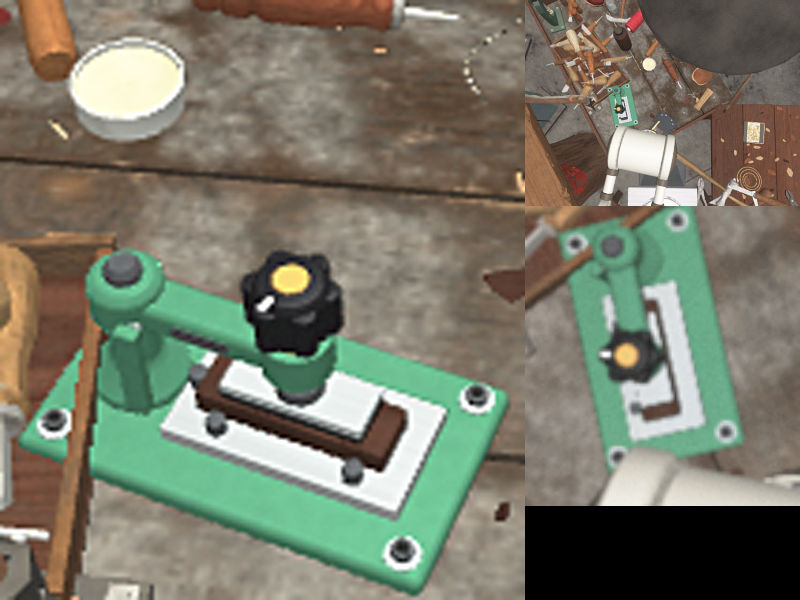

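The pointer stays at (265,303), unchanged by the second twist. The block is seated, the platen is down, the bystanders haven't moved and the robot is clear, so I'm handing in.

```bash
python3 -c "
from bench import job_done
print(job_done())"
```

```text
the job is handed in; nothing more can be done
None
```

I handed the job in at about 24 s: the strop block is flat, leather up, against its three pins, with the arm swung to its stop, the knob screwed down tight, the robot clear of everything and nothing else moved. Tightness is judged from the turning force jumping at once to about 1 N m with no further knob movement on a second twist; I couldn't read the knob angle itself.

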